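Lift the long spatula out through the window of the soak tray

TASK

Take the long double-ended spatula out of the soak tray: it is longer than either side of the window in the splash rim, so turn or tilt it diagonally to bring it up through the window without forcing it against the rim. Leave the forceps lying in the tray where they are and do not disturb the timer or the carton on the desk. Finish while still holding the spatula: level, still, touching nothing but the gripper, above the window with all of it at least a hand's breadth (80 mm) clear of the rim; do not put it down or let go.

Things in the scene. Friction and masses are not known exactly. Their poses are not given: they have to be found in the camera images.
- tray: Black plastic soak tray, dry, fixed to the desk, 290 mm (its x) by 270 mm (its y), 72 mm high with the rim; walls 5 mm, floor 5 mm thick. Origin under its centre on the desk. Inside are two black ribs running along its y at x = -90 and +90 mm, 8 mm wide, tops 32 mm above the desk: the spatula lies across them. The inside under the rim is 280 by 260 mm.
- rim: Light grey splash rim fixed on the tray (same origin and axes as the tray): a flat frame from 66 to 72 mm above the desk that overhangs inward and leaves a rectangular window of 200 mm (tray x) by 180 mm (tray y), whose diagonal is 269 mm. The window is the only opening of the tray.
- window (a point): Centre of the window, level with the rim's upper face (72 mm above the desk); axes as the tray: x along the 200 mm side, y along the 180 mm side, z up.
- spatula: The loose double-ended steel spatula, 230 mm long along its x, about 90 g. Origin at the centre of its underside, z up. It starts lying across both ribs nearly along the tray's x, its middle about 30 mm to one side of the tray's centre line (the forceps are on the other side; which side varies); its ends reach under the rim.
- spatula_center (a point): Middle of the spatula, half-way up its handle, at its centre of mass (38 mm above the desk at the start); axes: x along its length, y across, z up. The handle is a bar 150 mm long, 14 mm wide and 12 mm high: grasp it here across its width from above. Beyond the handle at either end is a flat blade, 18 mm wide and 5 mm thick, flush with the underside.
- spatula_end_a (a point): Outer end of the blade at the spatula's +x end, 115 mm from the middle.
- spatula_end_b (a point): Outer end of the blade at the spatula's -x end, 115 mm from the middle.
- forceps: Loose steel forceps, 135 mm long (x), 24 mm wide, 10 mm high, with two legs, lying on the tray floor between the ribs beside the spatula, top 15 mm above the desk. Origin at the middle of the underside. To be left alone.
- timer: White upright interval timer, 41 x 66 x 67 mm, loose on the desk to the left of the tray. Origin at the middle of its underside. A bystander.
- carton: Small off-white carton, 58 x 54 x 84 mm, loose on the desk to the right of the tray. Origin at the middle of its underside. A bystander.
There are look-alikes about, which are no part of the job. Of the things that look like the spatula, the larger one is meant.

How it is judged:
On the way:
1. the spatula is gripped and lifted off the ribs (contact force between the fingers and spatula above 1 N and contact force between spatula and tray below 0.05 N and height (world z) of spatula_center above 0.041 m), for 0.1 s.
At the end, for the whole second after the job is handed in: The gripper holds the spatula still, level within 15 degrees, its middle within 90 mm (from above) of the window's centre, middle and both ends 70 mm or more above the rim, touching neither tray nor forceps; the forceps lie in the tray within 30 mm of where they were (height (world z) of each of spatula_end_a, spatula_end_b, spatula_center above 0.142 m and horizontal distance between spatula_center and window below 0.09 m and angle between spatula_center's own x axis and vertical between 1.31 and 1.83 rad and contact force between the fingers and spatula above 1 N and contact force between spatula and tray below 0.05 N and contact force between spatula and forceps below 0.05 N and linear speed of spatula below 0.03 m/s and distance of forceps from where it was at the start of the episode below 0.03 m and height (world z) of forceps below 0.02 m); the arm keeps its last pose, push and grip.
It fails at once if the spatula is forced against the rim (over 15 N) (contact force between spatula and rim above 15 N).
It fails at once if the forceps are moved by more than 30 mm (distance of forceps from where it was at the start of the episode above 0.03 m).
It fails at once if the timer is moved by more than 30 mm (distance of timer from where it was at the start of the episode above 0.03 m).
It fails at once if the carton is moved by more than 30 mm (distance of carton from where it was at the start of the episode above 0.03 m).
It also fails if it takes over 32 s, if anything falls off the work surface, if the arm or the gripper's body presses on something with over 40 N, if the wrist force passes 120 N, or if a joint passes its speed limit or range.

ROBOT

A 6-joint arm with a two-finger parallel gripper is mounted at the origin on a cart in front of the work surface, level with it; the furniture and walls round the work are solid. World frame = base frame: x ahead of the robot, y to its left, z up, the work surface at z = 0. Lengths are in m, angles in rad, forces in N, time in s.
With the tool pointing down it reaches from about 0.325 to 0.9 m from the base axis. Payload 6.1 kg.
Tool frame: the origin (TCP) lies at the very end of the fingers, on their centre line; the grasp point (between the pads) lies 19 mm behind it; z points along the fingers, y is the line along which they close (so a half turn about z gives the same grasp; the last joint's range is limited). The gripper opens to 85 mm and grips with 20 to 120 N. Pads are 22 mm wide; open, the fingers measure 114 mm over their backs; the gripper's body (76 mm by 85 mm) begins 54 mm behind the grasp point. The pads swing forward as they close: fully open they stand 13 mm farther back than shut.
Start: joints at [-1.45, 0.22, 1.526, -0, 1.395, -0.126], TCP at [0.153, -0.606, 0.231] pointing down, gripper open.
Joint ranges: [-2.98, 2.98], [-0.91, 2.08], [0.09, 2.57], [-1.24, 4.39], [0.2, 2.65], [-2.68, 2.68]. Speed limits (rad/s): [2.57, 2.57, 3.01, 3.14, 3.14, 3.14].

INTERFACE

Orientations are given as a unit quaternion [w, x, y, z].
In Python, from plant import status, vision, order gives the robot as it stands.
- The arm moves only by the shell command python3 -m creep 'ROWS'. ROWS is JSON, a list of rows, each a list of 3 entries, a list of its own where there are three numbers: the turn, a rotation vector about the tool's x, y, z in rad, then the shift along the tool's x, y, z in m, then the opening in per cent of the stroke, from 0 (shut) to 100 (fully open). In form: [[[rx, ry, rz], [x, y, z], jaw], ...]. A call has 1 to 12 rows; each row shifts and turns the commanded pose from where the row before left it, along the tool's axes as they then stand; what a row does not reach is not made up. A row lasts 1/8 s, in which the tool goes at most 62.5 mm and 10.7 degrees, less where a joint would pass 70% of its speed; a pose out of reach is approached as far as the arm can. A call is refused whole if a number of a shift passes 0.0625 or a number of a turn 0.188, either way. A call with a gripper value outside its range is refused whole. The fingers move at their own pace and stop on an object; the grip force is fixed at half the most. Time passes only in rows, so rows that do not move let the fingers close. It gives the time, the measured TCP pose, the force, the opening and the grip force at its end, in the units of the state.
- status.get_state(): the state, without advancing time (a new reading comes with each control period).
- vision.camera(name): name is "scene" or "top" or "wrist"; returns the picture (480x640x3 uint8, red, green, blue); there is no depth.
- vision.get_calibration(name): a dict with "fx", "fy", "cx", "cy" (pixels), "k1" (the pictures are not rectified: a ray, as slopes to the right and down, at radius r is drawn at 1 + k1 r^2 times it, then the intrinsics apply), "cam_to_world" (4x4, takes a point from camera to world coordinates). Camera axes: x right, y down, z forward; pixel columns grow to the right and rows downward; lengths in m; the calibration is good to about 2 mm. A picture is of the moment at which its call begins: read the wrist's pose just before it. get_calibration takes no time and is no camera call; for the wrist camera it gives the pose at the moment of the call.
- order.finish_job(): hands the job in; it is judged then, once.
The state is a dict: "time": time; "joint_positions": joint angles; "qd": joint speeds; "joint_torque": joint torques, N m; "ee_pos": TCP position; "tcp_rot": TCP orientation; "ft_force": force on the tool from outside, world axes, zero at the start; "ft_torque": the same for the moment, N m; "grip_width": finger opening in m; "gripper_force": force on a finger pad.
Only numpy, scipy, OpenCV 4.12 (cv2) and the standard library are available. Lean on these libraries where they do the work, as an engineer would, in place of code of your own. Each camera call takes 0.05 s, during which the arm holds its last target. There are 200 camera calls.

## Working session

There is one attempt and no reset: what is moved stays moved. The work goes in short steps, Python scripts to look and compute and a shell command to move; the robot and the scene stay as the last step left them, time stands still between calls to the robot, and variables do not carry over. Pictures are saved under pics/ and viewed, at most 10 in all, crops included, and the job is handed in when it is done.

```bash
ls; mkdir -p pics; python3 - <<'E'
from plant import status, vision
import cv2, numpy as np
s=status.get_state();print(s)
for n in("top","scene"):
    im=vision.camera(n);cv2.imwrite(f"pics/{n}0.png",im[:,:,::-1])
    c=vision.get_calibration(n);print(n,c)
E
```

```text
pics
{'time': 0.0, 'joint_positions': array([-1.45012076e+00,  2.21212301e-01,  1.52763362e+00,  1.28935611e-05,
        1.39470549e+00, -1.26102097e-01]), 'qd': array([-3.08307681e-03, -2.64091511e-04, -2.40176651e-04,  3.25520208e-04,
        5.09420883e-04, -5.67633934e-05]), 'joint_torque': array([-2.19376479e-04, -4.96895635e+01, -3.89397132e+01, -5.27371947e-05,
        1.08986255e-02, -1.92018263e-05]), 'ee_pos': array([ 0.1525998 , -0.60544971,  0.2301959 ]), 'tcp_rot': array([-9.79357121e-04,  9.92396915e-01,  1.23074787e-01,  9.00326585e-06]), 'ft_force': array([ 0.24155478, -0.08836356, -0.05613212]), 'ft_torque': array([-0.01902885,  0.01612327,  0.00263472]), 'gripper_force': 0.0, 'grip_width': 0.08542625974373556}
top {'fx': 464.81177429901936, 'fy': 464.81177429901936, 'cx': 316.5341815365262, 'cy': 243.43496360978568, 'k1': -0.0643832643097326, 'cam_to_world': array([[-0.01005411, -0.98461723,  0.17443575,  0.34615992],
       [-0.99930293,  0.01616556,  0.03365015, -0.0168023 ],
       [-0.03595237, -0.17397583, -0.98409341,  1.13600332],
       [ 0.        ,  0.        ,  0.        ,  1.        ]])}
scene {'fx': 620.2843758268488, 'fy': 620.2843758268488, 'cx': 319.1706723661364, 'cy': 246.83568473108042, 'k1': -0.09333543812410289, 'cam_to_world': array([[-0.25249893, -0.56813411,  0.78324193, -0.75394366],
       [-0.96754041,  0.15701612, -0.1980189 ,  0.32530736],
       [-0.01048032, -0.80781778, -0.58933912,  1.05599791],
       [ 0.        ,  0.        ,  0.        ,  1.        ]])}
```

View pics/top0.png

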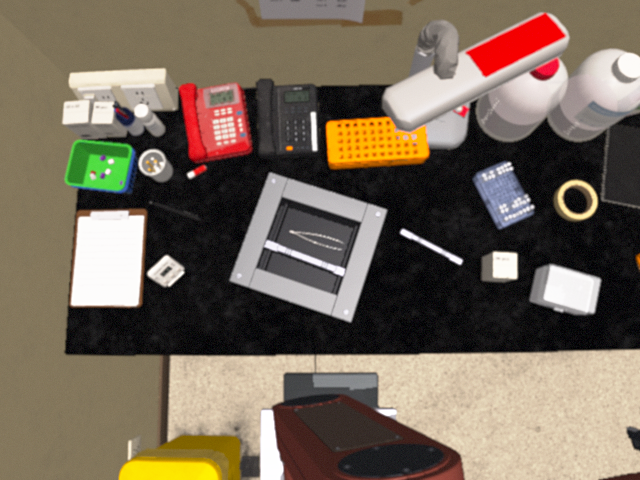

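View pics/scene0.png

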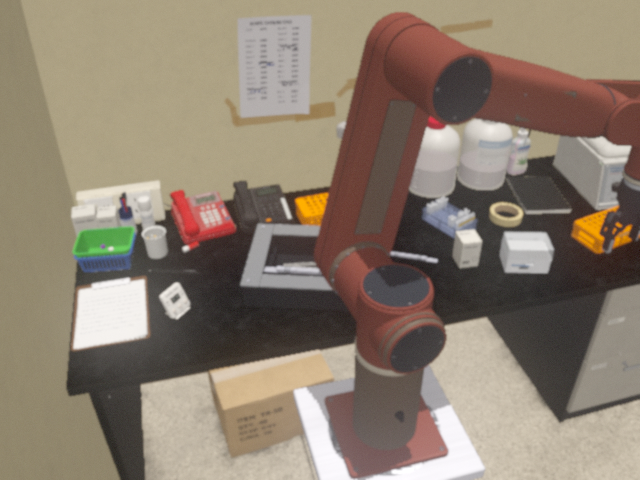

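The top view shows the tray at (309,247), with the spatula inside it from (266,245) to (343,271) and the forceps at (318,240). The timer is at (166,271) and the carton at (500,266). The arm hides part of the tray in the scene view.

Things that could be taken for the spatula:
- the bar in the tray at (305,258)
- the smaller bar on the desk at (431,246)
- the thin dark rod at (175,210)
- the forceps at (318,240)

I choose the one in the tray, since it is the larger bar and lies across the ribs.

```bash
cat > h.py <<'E'
from plant import status, vision
import cv2, numpy as np
from scipy.spatial.transform import Rotation as R
def ray(c,uv):
    K=np.array([[c["fx"],0,c["cx"]],[0,c["fy"],c["cy"]],[0,0,1]])
    p=cv2.undistortPoints(np.array([[uv]],float),K,np.array([c["k1"],0,0,0,0]))[0,0]
    T=c["cam_to_world"]; d=T[:3,:3]@[p[0],p[1],1]; return T[:3,3],d/np.linalg.norm(d)
def plane(c,uv,z):
    o,d=ray(c,uv); return o+d*(z-o[2])/d[2]
def tri(c1,u1,c2,u2):
    o1,d1=ray(c1,u1);o2,d2=ray(c2,u2)
    t=np.linalg.lstsq(np.c_[d1,-d2],o2-o1,rcond=None)[0]
    a=o1+t[0]*d1;b=o2+t[1]*d2; return (a+b)/2,np.linalg.norm(a-b)
def proj(c,p):
    T=np.linalg.inv(c["cam_to_world"]);q=T[:3,:3]@p+T[:3,3];x,y=q[:2]/q[2];f=1+c["k1"]*(x*x+y*y)
    return np.array([c["fx"]*x*f+c["cx"],c["fy"]*y*f+c["cy"]])
def tool():
    s=status.get_state();q=s["tcp_rot"];return s,np.array(s["ee_pos"]),R.from_quat([q[1],q[2],q[3],q[0]])
E
python3 - <<'E'
from h import *
c=vision.get_calibration("top"); np.set_printoptions(precision=4,suppress=True)
cs=[plane(c,p,.072) for p in[(272,174),(387,209),(350,321),(231,281)]]
print(np.array(cs),np.mean(cs,0))
a=plane(c,(266,245),.037);b=plane(c,(343,271),.037);print(a,b,np.linalg.norm(a-b))
for n,p,z in[("decoyA",(402,232),.005),("decoyB",(461,262),.005),("fo1",(290,232),.015),("fo2",(343,243),.015),("timer",(166,270),.04),("carton",(500,262),.084)]:print(n,plane(c,p,z))
s,p,r=tool();print(r.as_matrix());w=vision.get_calibration("wrist");print(w,"cam in tool",r.inv().apply(w["cam_to_world"][:3,3]-p), r.as_matrix().T@w["cam_to_world"][:3,:3])
im=cv2.imread("pics/top0.png")[165:330,220:470];cv2.imwrite("pics/crop0.png",cv2.resize(im,None,fx=3,fy=3,interpolation=2))
E
```

```text
[[ 0.7059  0.1249  0.072 ]
 [ 0.6142 -0.1468  0.072 ]
 [ 0.3556 -0.0542  0.072 ]
 [ 0.4497  0.2186  0.072 ]] [0.5314 0.0356 0.072 ]
[0.5391 0.1428 0.037 ] [ 0.4735 -0.0414  0.037 ] 0.1955605338274194
decoyA [ 0.5719 -0.1898  0.005 ]
decoyB [ 0.4948 -0.3308  0.005 ]
fo1 [0.5746 0.0867 0.015 ]
fo2 [ 0.5449 -0.0433  0.015 ]
timer [0.4812 0.3854 0.04  ]
carton [ 0.4829 -0.3979  0.084 ]
[[ 0.9697  0.2443 -0.0002]
 [ 0.2443 -0.9697  0.0018]
 [ 0.0002 -0.0018 -1.    ]]
{'fx': 377.0995803082006, 'fy': 377.0995803082006, 'cx': 318.0711226753757, 'cy': 237.83668317717928, 'k1': -0.001758831107183463, 'cam_to_world': array([[ 0.2444, -0.9273, -0.2834,  0.2253],
       [-0.9697, -0.2345, -0.0689, -0.5883],
       [-0.0026,  0.2916, -0.9565,  0.3741],
       [ 0.    ,  0.    ,  0.    ,  1.    ]])} cam in tool [ 0.0748  0.0008 -0.1438] [[ 0.0001 -0.9565 -0.2918]
 [ 1.      0.0003 -0.0007]
 [ 0.0007 -0.2918  0.9565]]
```

View pics/crop0.png

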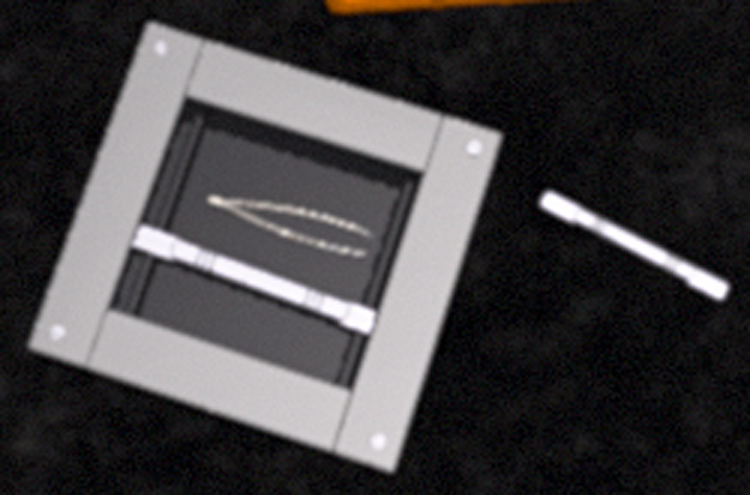

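The crop confirms the choice. The tray bar runs from about crop (135,238) to (375,318) and continues under the rim on both sides. The desk bar is only about 160 mm long. Next I move above the tray.

```bash
python3 -m creep '[[[0,0,0],[0.036,-0.039,0],60],[[0,0,0],[0.036,-0.039,0],60],[[0,0,0],[0.036,-0.039,0],60],[[0,0,0],[0.036,-0.039,0],60],[[0,0,0],[0.036,-0.039,0],60],[[0,0,0],[0.036,-0.039,0],60],[[0,0,0],[0.036,-0.039,0],60],[[0,0,0],[0.036,-0.039,0],60],[[0,0,0],[0.036,-0.039,0],60],[[0,0,0],[0.036,-0.039,0],60],[[0,0,0],[0.036,-0.039,0],60],[[0,0,0],[0.036,-0.039,0],60]]'
python3 -m creep '[[[0,0,-0.16],[0.036,-0.039,0],50],[[0,0,-0.16],[0.03,-0.05,0],50],[[0,0,-0.16],[0,0,0],50],[[0,0,-0.16],[0,0,0],50],[[0,0,-0.16],[0,0,0],50],[[0,0,-0.16],[0,0,0],50],[[0,0,0],[0,0,0],50],[[0,0,0],[0,0,0],50]]'
python3 - <<'E'
from h import *
s,p,r=tool();print(s["time"],p,np.degrees(np.arctan2(*r.as_matrix()[[1,0],0])),s["grip_width"],s["joint_positions"])
import pickle
c=vision.get_calibration("wrist");im=vision.camera("wrist");cv2.imwrite("pics/w1.png",im[:,:,::-1]);pickle.dump(c,open("w1.pkl","wb"))
E
```

```text
time: 1.6
ee_pos: [0.4577, -0.0449, 0.2312]
tcp_rot: [0.0, 0.992, 0.123, 0.0]
ft_force: [0.7, -0.4, -0.2]
grip_width: 0.0513
gripper_force: 0.0
time: 2.6
ee_pos: [0.4903, 0.0577, 0.2311]
tcp_rot: [-0.0, 0.824, 0.566, -0.0]
ft_force: [0.2, -0.5, 0.0]
grip_width: 0.0429
gripper_force: 0.0
2.6 [0.49025428 0.05769798 0.23110386] 68.96491742164784 0.04288651223754771 [-4.27613890e-02 -9.79151482e-02  1.86028325e+00  8.55336603e-06
  1.37960271e+00  3.24368454e-01]
```

View pics/w1.png

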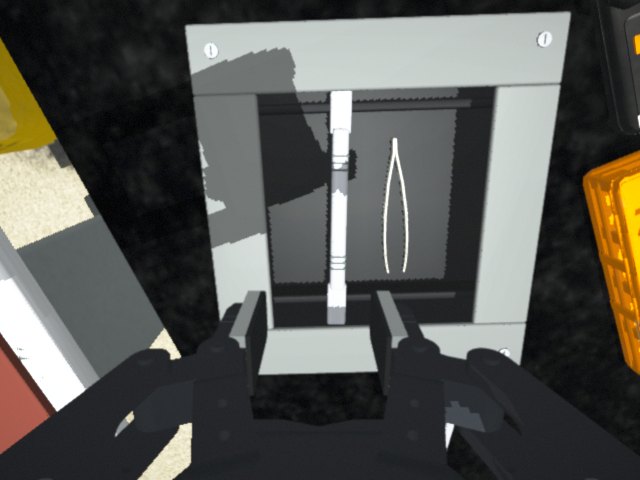

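The wrist view shows the spatula from (341,92) to (337,322). Its rings are at (340,158) and (337,262), and the handle/blade steps at (340,131) and (337,284). The window corners are at (257,94), (497,86), (473,322) and (273,328), and the forceps are at (396,205). I'll take a second wrist view nearby to triangulate.

```bash
python3 -m creep '[[[0,0,0],[-0.03,0,0],50],[[0,0,0],[-0.03,0,0],50],[[0,0,0],[-0.02,0,0],50],[[0,0,0],[0,0,0],50]]'
python3 - <<'E'
from h import *
import pickle
c=vision.get_calibration("wrist");im=vision.camera("wrist");cv2.imwrite("pics/w2.png",im[:,:,::-1]);pickle.dump(c,open("w2.pkl","wb"))
c1=pickle.load(open("w1.pkl","rb"));t=vision.get_calibration("top")
np.set_printoptions(precision=4,suppress=True)
for a,b in(((340,158),(288.3,251.7)),((337,262),(325,264))):print("top-tri",tri(c1,a,t,b))
cs=np.array([plane(c1,p,.072) for p in[(257,94),(497,86),(473,322),(273,328)]]);print(cs,cs.mean(0))
E
```

```text
time: 3.15
ee_pos: [0.4617, -0.0179, 0.2314]
tcp_rot: [0.0, 0.824, 0.566, 0.0]
ft_force: [-0.7, 0.2, 0.5]
grip_width: 0.0426
gripper_force: 0.0
top-tri (array([0.5249, 0.0904, 0.0192]), np.float64(0.0003867025153881374))
top-tri (array([0.4897, 0.0016, 0.0389]), np.float64(0.0021808328543278977))
[[ 0.4819  0.1625  0.072 ]
 [ 0.6517  0.1033  0.072 ]
 [ 0.5861 -0.0836  0.072 ]
 [ 0.4155 -0.0246  0.072 ]] [0.5338 0.0394 0.072 ]
```

View pics/w2.png

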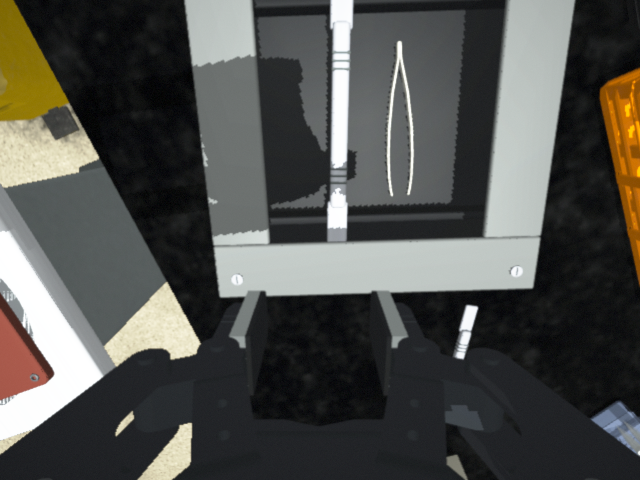

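The second view shows the rings at about (341,58) and (338,180), and the near rim corners at (265,245) and (485,237). I'll read the ring and step rows from intensity profiles and triangulate those.

```bash
python3 - <<'E'
from h import *
import pickle
from scipy.signal import find_peaks
np.set_printoptions(precision=4,suppress=True,linewidth=200)
for n,r0,r1 in(("w1",95,320),("w2",0,238)):
    g=cv2.imread(f"pics/{n}.png",0).astype(float)
    pr=g[:,334:343].mean(1); w=[(v,int((g[v,315:365]>150).sum())) for v in range(r0,r1)]
    pk,_=find_peaks(-pr[r0:r1],prominence=12);print(n,"dark rows",pk+r0,np.round(pr[pk+r0]))
    print("widths",[x[1] for x in w])
    for v in((110,200,240,300) if n=="w1" else(15,100,140,220)):
        cc=np.where(g[v,315:365]>110)[0]+315;print(v,cc.min(),cc.max())
E
```

```text
w1 dark rows [128 156 163 170 257 263 269] [231. 196. 193.  96. 184. 185. 184.]
widths [22, 22, 21, 21, 21, 21, 21, 21, 21, 21, 22, 22, 22, 22, 22, 22, 22, 22, 22, 22, 22, 22, 22, 22, 22, 22, 22, 22, 22, 22, 22, 21, 21, 21, 21, 21, 21, 21, 19, 16, 16, 16, 16, 16, 16, 16, 16, 16, 16, 16, 16, 16, 16, 16, 16, 16, 16, 16, 16, 15, 15, 15, 15, 16, 16, 16, 15, 12, 9, 10, 13, 14, 14, 11, 0, 0, 0, 12, 14, 14, 14, 14, 14, 14, 14, 14, 14, 14, 13, 14, 13, 13, 13, 13, 13, 13, 13, 13, 14, 15, 16, 16, 16, 15, 15, 15, 15, 15, 15, 15, 15, 15, 15, 15, 15, 15, 15, 16, 16, 16, 16, 16, 16, 16, 16, 16, 16, 16, 16, 16, 16, 16, 16, 15, 15, 16, 16, 15, 15, 15, 15, 15, 15, 15, 15, 15, 15, 15, 15, 15, 15, 15, 15, 15, 15, 15, 15, 15, 15, 15, 15, 13, 14, 15, 15, 14, 14, 14, 14, 14, 14, 14, 14, 12, 14, 14, 14, 15, 15, 15, 15, 15, 15, 15, 15, 15, 15, 15, 16, 18, 18, 18, 18, 18, 18, 18, 18, 18, 19, 19, 19, 19, 19, 18, 18, 19, 19, 19, 19, 19, 19, 18, 17, 16, 16, 16, 16, 15, 15, 15, 15, 15, 16, 15, 16]
110 330 351
200 331 364
240 331 346
300 327 345
w2 dark rows [ 21  52  60  68 169 176 183 191 207] [232. 164. 166. 1
[... 324 characters left out ...]
, 16, 16, 16, 17, 17, 17, 17, 17, 17, 17, 17, 17, 17, 17, 17, 17, 17, 17, 17, 17, 17, 17, 17, 17, 17, 17, 17, 17, 17, 17, 17, 17, 17, 17, 17, 17, 16, 16, 16, 16, 16, 16, 16, 16, 16, 16, 16, 16, 16, 16, 16, 16, 16, 16, 16, 16, 16, 16, 16, 16, 16, 16, 16, 16, 16, 16, 16, 17, 17, 17, 17, 17, 17, 17, 17, 16, 16, 16, 16, 16, 16, 16, 16, 16, 16, 16, 16, 16, 16, 15, 14, 13, 13, 12, 12, 9, 2, 0, 0, 10, 11, 11, 0, 0, 0, 0, 11, 11, 11, 0, 0, 0, 0, 11, 11, 11, 11, 11, 11, 11, 12, 12, 14, 15, 15, 15, 15, 15, 16, 16, 19, 20, 20, 20, 19, 19, 20, 20, 20, 20, 19, 19, 19, 19, 19, 19, 20, 20, 19, 19, 19, 19, 19, 19, 20, 19, 19, 16, 16, 16, 16, 16, 16, 16, 16, 16]
15 330 352
100 332 349
140 331 348
220 327 347
```

```bash
python3 - <<'E'
from h import *
import pickle
np.set_printoptions(precision=4,suppress=True)
c1,c2=[pickle.load(open(f"w{i}.pkl","rb")) for i in(1,2)]
a,ea=tri(c1,(339.9,163),c2,(340.6,60));b,eb=tri(c1,(337.9,263),c2,(338.7,176))
f=tri(c1,(273,328),c2,(265,245));g=tri(c1,(473,322),c2,(485,237));print("rim corners",f,g)
print(a,ea,b,eb,"mid",(a+b)/2,"spacing",np.linalg.norm(a-b))
A=plane(c1,(339.9,163),.044);B=plane(c1,(337.9,263),.044);A2=plane(c2,(340.6,60),.044);B2=plane(c2,(338.7,176),.044)
print("plane mids",(A+B)/2,(A2+B2)/2)
m=((A+B)+(A2+B2))/4; yaw=np.arctan2(*(A-B)[[1,0]]);print("yaw",np.degrees(yaw))
W=np.array([.5338,.0394]);ty=np.arctan2(.1625+.0246,.4819-.4155);print("tray yaw",np.degrees(ty))
s,p,r=tool();M=r.as_matrix();print("tool yaw",np.degrees(np.arctan2(M[1,0],M[0,0])));m[2]=.021
print("shift tool to grasp",M.T@(m-p)); d=W-m[:2]; print("mid->window, along/across spatula",d@[np.cos(yaw),np.sin(yaw)],d@[-np.sin(yaw),np.cos(yaw)])
E
```

```text
rim corners (array([ 0.4119, -0.0269,  0.0666]), np.float64(0.0034959753189778733)) (array([ 0.5873, -0.086 ,  0.069 ]), np.float64(0.0011225204642130962))
[0.5229 0.0892 0.0468] 0.0001108958689515561 [0.4897 0.0032 0.045 ] 9.831924792115445e-05 mid [0.5063 0.0462 0.0459] spacing 0.09222138808691145
plane mids [0.5063 0.0458 0.044 ] [0.5065 0.0463 0.044 ]
yaw 68.7769552614046
tray yaw 70.46071299176339
tool yaw 68.99124425704355
shift tool to grasp [0.0749 0.0187 0.2104]
mid->window, along/across spatula 0.003702374901126851 -0.02795528270339442
```

Triangulation puts the handle top at about 46 mm and the rim at about 68 mm, which agrees with the text. The spatula's middle is at (0.5064, 0.046). Next I line up, descend and grip.

```bash
python3 -m creep '[[[0,0,0],[0.038,0.009,0],50],[[0,0,0],[0.037,0.01,0],50],[[0,0,0],[0,0,0.05],50],[[0,0,0],[0,0,0.05],50],[[0,0,0],[0,0,0.04],50],[[0,0,0],[0,0,0.02],50],[[0,0,0],[0,0,0],50]]'
python3 - <<'E'
from h import *
s,p,r=tool();print(p,s["ft_force"])
cv2.imwrite("pics/w3.png",vision.camera("wrist")[:,:,::-1])
E
```

```text
time: 4.08
ee_pos: [0.5048, 0.0473, 0.0693]
tcp_rot: [-0.001, 0.823, 0.568, -0.002]
ft_force: [-0.1, 0.1, 0.2]
grip_width: 0.0429
gripper_force: 0.0
[0.50476112 0.0472558  0.0693292 ] [-0.05063182  0.11899226  0.22600233]
```

View pics/w3.png

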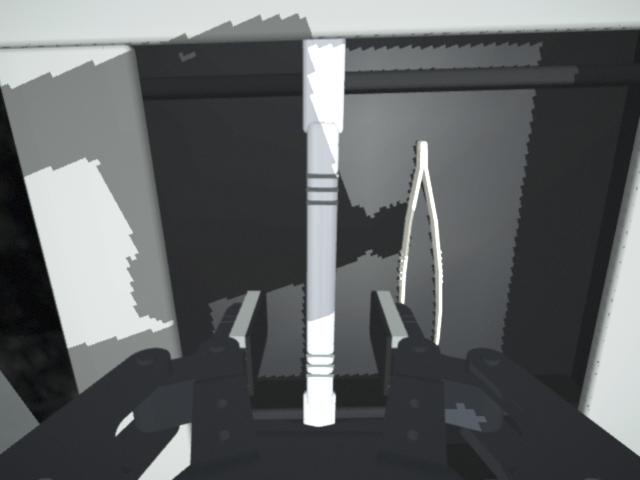

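The spatula is centred between the fingers at (320,340), with the forceps to the right and below fingertip level. I'll descend and close.

```bash
python3 -m creep '[[[0,0,0],[0,0,0.025],50],[[0,0,0],[0,0,0.022],50],[[0,0,0],[0,0,0],50],[[0,0,0],[0,0,0],0],[[0,0,0],[0,0,0],0],[[0,0,0],[0,0,0],0],[[0,0,0],[0,0,0],0],[[0,0,0],[0,0,0],0],[[0,0,0],[0,0,0],0]]'
```

```text
time: 5.25
ee_pos: [0.508, 0.0463, 0.0262]
tcp_rot: [0.001, 0.823, 0.567, 0.001]
ft_force: [-0.9, 0.1, 6.5]
grip_width: 0.0127
gripper_force: 59.4
```

```bash
python3 -m creep '[[[0,0,0],[0,0,-0.006],0],[[0,0,0],[0,0,-0.006],0],[[0,0,0],[0,0,-0.004],0],[[0,0,0],[0,0,0],0],[[0,0,0],[0,0,0],0]]'
python3 - <<'E'
from h import *
s,p,r=tool();print(p,s["ft_force"],s["ft_torque"],r.as_matrix())
cv2.imwrite("pics/w4.png",vision.camera("wrist")[:,:,::-1])
E
```

```text
time: 5.88
ee_pos: [0.5062, 0.0463, 0.0401]
tcp_rot: [-0.0, 0.823, 0.567, -0.0]
ft_force: [-0.2, -0.6, -1.4]
grip_width: 0.0126
gripper_force: 58.5
[0.50618066 0.04627995 0.04013781] [-0.19333639 -0.60668186 -1.40908568] [-0.00899841 -0.01595279  0.01899373] [[ 3.56035239e-01  9.34472462e-01 -3.54626058e-04]
 [ 9.34472525e-01 -3.56035251e-01  3.02064134e-05]
 [-9.80323159e-05 -3.42142855e-04 -9.99999937e-01]]
```

View pics/w4.png

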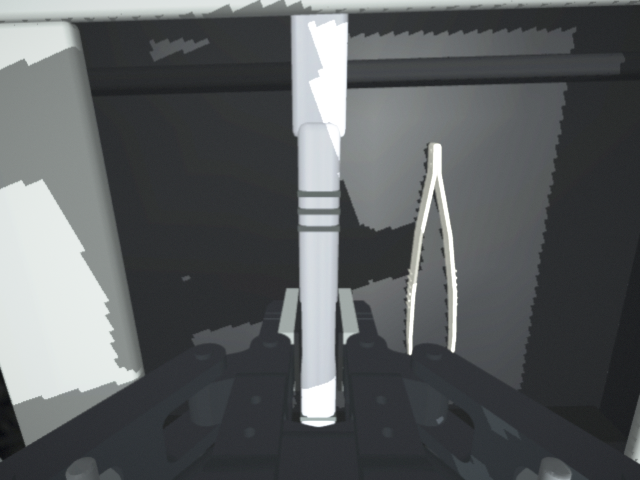

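Held and lifted: the spatula lies in line between the pads, the forceps are undisturbed at (432,250), and the force shows only its weight. I'll now centre it under the window and turn it to the diagonal, below the rim.

```bash
python3 -m creep '[[[0,0,0],[0.001,0.01,0.003],0],[[0,0,0],[0.001,0.01,0],0],[[0,0,0],[0.001,0.008,0],0],[[0,0,-0.1],[0,0,0],0],[[0,0,-0.13],[0,0,0],0],[[0,0,-0.13],[0,0,0],0],[[0,0,-0.13],[0,0,0],0],[[0,0,-0.13],[0,0,0],0],[[0,0,-0.13],[0,0,0],0],[[0,0,0],[0,0,0],0],[[0,0,0],[0,0,0],0]]'
python3 - <<'E'
from h import *
np.set_printoptions(precision=4,suppress=True)
s,p,r=tool();M=r.as_matrix();print(p,"yaw",np.degrees(np.arctan2(M[1,0],M[0,0])),s["ft_force"])
c=vision.get_calibration("wrist");im=vision.camera("wrist")[:,:,::-1].copy()
cv2.imwrite("pics/w5raw.png",im);cv2.imwrite("pics/top5.png",vision.camera("top")[:,:,::-1])
# predicted spatula outline at z .049 and window at .072 for a check
ty=np.radians(70.46);ex=np.array([np.cos(ty),np.sin(ty),0]);ey=np.array([-ex[1],ex[0],0]);W=np.array([.5338,.0394,.072])
q=[proj(c,W+a*ex+b*ey) for a,b in((.1,.09),(-.1,.09),(-.1,-.09),(.1,-.09))];cv2.polylines(im,[np.int32(q)],True,(0,0,255),1)
x=M[:,0];y=M[:,1];o=np.array([p[0],p[1],.049]);q=[proj(c,o+a*x+b*y) for a,b in((.115,.009),(.0,.009),(.0,-.009),(.115,-.009))];cv2.polylines(im,[np.int32(q)],True,(0,255,0),1)
cv2.imwrite("pics/w5.png",im)
E
```

```text
time: 7.3
ee_pos: [0.5339, 0.039, 0.0373]
tcp_rot: [-0.0, 0.559, 0.829, 0.0]
ft_force: [-0.7, 0.5, -1.2]
grip_width: 0.0126
gripper_force: 58.5
[0.5339 0.039  0.0373] yaw 111.96876181225575 [-0.6611  0.4736 -1.1837]
```

View pics/w5.png

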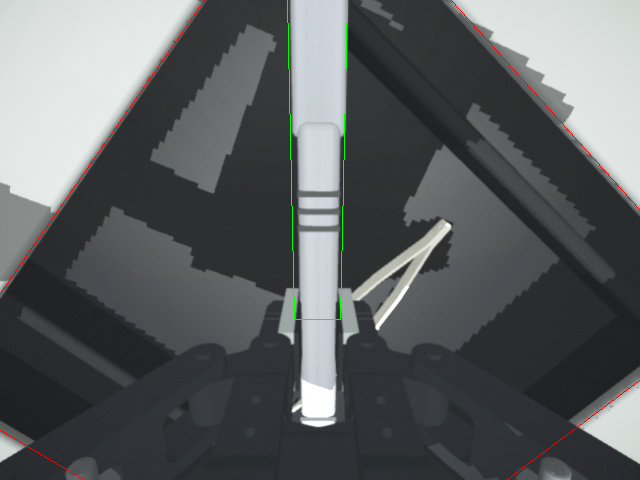

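The red window outline, centred on (0.5338, 0.0394), lies along the real rim edges to about 1 mm. The blade sits on the predicted diagonal. I'll check where the spatula sits in the hand before rising.

```bash
python3 - <<'E'
from h import *
s,p,r=tool();c=vision.get_calibration("wrist")
for z in(.053,.056,.059):print(z,(r.as_matrix().T@(plane(c,(319,211),z)-p))[:2], "want x .0461")
E
```

```text
0.053 [0.04438376 0.00051272] want x .0461
0.056 [0.04506936 0.00050369] want x .0461
0.059 [0.04575495 0.00049467] want x .0461
```

The spatula is within 1 mm of the TCP along its length. I'll rise gently through the window.

```bash
python3 -m creep '[[[0,0,0],[0,0,-0.005],0],[[0,0,0],[0,0,-0.006],0],[[0,0,0],[0,0,-0.006],0],[[0,0,0],[0,0,-0.006],0],[[0,0,0],[0,0,0],0]]' && python3 -m creep '[[[0,0,0],[0,0,-0.006],0],[[0,0,0],[0,0,-0.006],0],[[0,0,0],[0,0,-0.01],0],[[0,0,0],[0,0,-0.02],0],[[0,0,0],[0,0,-0.025],0],[[0,0,0],[0,0,-0.025],0],[[0,0,0],[0,0,-0.02],0],[[0,0,0],[0,0,-0.01],0],[[0,0,0],[0,0,0],0],[[0,0,0],[0,0,0],0],[[0,0,0],[0,0,0],0],[[0,0,0],[0,0,0],0]]'
python3 - <<'E'
from h import *
s,p,r=tool();print(p,s["ft_force"],s["qd"])
a=vision.camera("wrist")[:,:,::-1];b=vision.camera("scene")[:,:,::-1]
cv2.imwrite("pics/end.png",cv2.resize(np.hstack([a,b]),(800,300),interpolation=cv2.INTER_AREA))
E
```

```text
time: 8.02
ee_pos: [0.5342, 0.0391, 0.0612]
tcp_rot: [0.001, 0.558, 0.83, 0.0]
ft_force: [-0.3, -0.1, -0.9]
grip_width: 0.0125
gripper_force: 58.5
time: 9.52
ee_pos: [0.5332, 0.0391, 0.1816]
tcp_rot: [-0.001, 0.558, 0.83, -0.0]
ft_force: [-0.2, -0.4, -1.3]
grip_width: 0.0125
gripper_force: 58.5
[0.53324354 0.03911922 0.18157225] [-0.18136813 -0.41033507 -1.27585475] [-3.54602719e-05 -2.49184793e-03 -2.22801424e-03 -8.40246569e-04
 -1.68708712e-04  1.82969010e-03]
```

View pics/end.png

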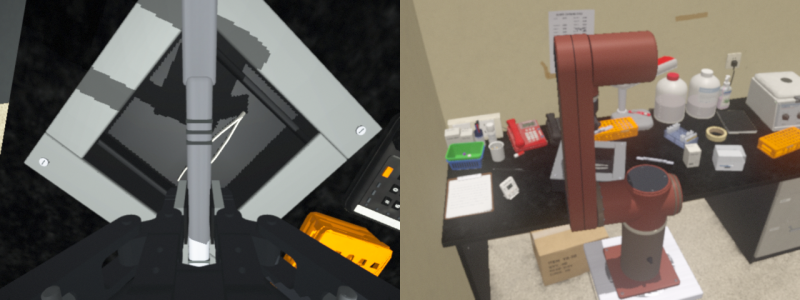

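The spatula is held level above the window; in the left view its blade is at (198,40). The underside is at about 188 mm, and the forceps, timer and carton look undisturbed. The arm is still, so I'm handing the job in.

```bash
python3 -c "
from plant import order;print(order.finish_job())"
```

```text
the job is handed in; nothing more can be done
None
```

I brought the spatula up diagonally through the window and handed the job in at about 9.6 s, still gripped, level and still, with its underside about 116 mm above the rim; no verdict came back.

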